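# Turn the recipe book's leaf and set its page holder

### The arm

A 6-joint arm with a two-finger parallel gripper is mounted at the origin on the work surface. World frame = base frame: x ahead of the robot, y to its left, z up, the work surface at z = 0. Lengths are in mm, angles in rad, forces in N, time in s.
With the tool pointing down it reaches from about 275 to 825 mm from the base axis. Payload 5.2 kg.
Tool frame: the origin (TCP) lies at the very end of the fingers, on their centre line; the grasp point (between the pads) lies 19 mm behind it; z points along the fingers, y is the line along which they close (so a half turn about z gives the same grasp; the last joint's range is limited). The gripper opens to 93 mm and grips with 3 to 60 N. Pads are 15 mm wide; open, the fingers measure 128 mm over their backs; the gripper's body (75 mm by 188 mm) begins 65 mm behind the grasp point.
Start: joints at [1.011, 0.259, 1.535, -0, 1.348, -0.203], TCP at [192.081, 515.373, 218.653] pointing down, gripper open.
Joint ranges: [-3.14, 3.14], [-0.91, 2.08], [0.19, 2.58], [-1.22, 4.36], [0.22, 2.71], [-3.12, 3.12]. Speed limits (rad/s): [2.57, 2.57, 3.14, 3.14, 3.14, 3.14].

### API

Orientations are given as [roll, pitch, yaw] about the fixed x, y, z axes, in that order (R = Rz(yaw) Ry(pitch) Rx(roll)).
In Python, from bench import robot gives the robot as it stands. The module is installed in compiled form; this text tells all that it offers. Calls block until the motion is done:
- robot.move_ptp(position, orientation): joint-space move of the TCP to a pose.
- robot.move_linear(position, ori=None, speed=150, f_stop=None): straight line of the TCP; ori=None keeps the orientation; speed is the mean speed in mm/s. With f_stop (N) it stops when the force on the tool has changed by that much, and returns True; else False.
- robot.move_j(angles): joint-space move.
- robot.move_gripper(opening): opening from 0.0 (shut) to 1.0 (fully open); the grip force is fixed at half the most; returns when the fingers have stopped.
- robot.sleep(seconds).
- robot.inverse_kinematics(position, orientation): joint angles nearest the present ones, or None.
- robot.get_image(name): name is "scene" or "top" or "wrist"; returns a dict with "img" (400x640x3 uint8, blue, green, red), "fovy" (degrees; the focal length in pixels is half the picture's height over the tangent of half this angle, whatever the lens; pixels are square), "cx", "cy" (the principal point, pixels), "eye" and "orientation" of the camera in the world. Camera axes: x right, y down, z forward; pixel columns grow to the right and rows downward; lengths in mm; the calibration is good to about 2 mm. A picture is of the moment at which its call begins. There is no depth.
A pose or a line that the arm cannot do raises robot.MotionError and nothing moves.
- robot.hand_in(): hands the job in; it is judged then, once.
Readings, each from a call of its own:
- robot.current_t(): time.
- robot.current_qpos(): joint angles.
- robot.current_joint_vel(): joint speeds.
- robot.current_joint_efforts(): joint torques, N m.
- robot.current_tcp_pos(): TCP position.
- robot.current_eef_rot(): TCP orientation.
- robot.current_contact_force(): force on the tool from outside, world axes, zero at the start.
- robot.current_ft_torque(): the same for the moment, N m.
- robot.current_gripper_width(): opening from 0.0 (shut) to 1.0 (fully open).
- robot.current_finger_force(): force on a finger pad.
Only numpy, scipy, OpenCV 4.12 (cv2) and the standard library are available. Lean on these libraries where they do the work, as an engineer would, in place of code of your own. Each camera call takes 0.05 s, during which the arm holds its last target. There are 200 camera calls.

### The job

Turn the half-raised leaf of the recipe book over its spine by pushing it with the fingertips until it lies flat on the other side. Then push the small steel page holder by its peg, inwards until it lies squarely across the turned leaf, and move clear. Only push and press: do not take the leaf or the peg between the fingers, do not lift or shove the book, and leave the other things on the counter where they are.

Things in the scene. Friction and masses are not known exactly. Their poses are not given: they have to be found in the camera images.
- book: Recipe book lying on the worktop: a loose oak board 240 (its x) by 390 (its y) by 14 mm, 1.8 kg, with a low stack of stiff board pages (top 26 mm above the worktop) on either side of a spine that runs along its x axis through its middle. Origin: centre of the underside. z up. The leaf to be turned rises on the +y side and must end flat on the -y side. It starts turned up to 0.45 rad from the robot's axes.
- spine (a point): Point on the leaf's hinge axis, middle of the spine, 28.5 mm above the book's underside. The axis is the book's x axis. Its steel knuckles are 12 mm across.
- leaf_edge (a point): Middle of the leaf's free edge, 152 mm from the hinge axis, in the middle of the leaf's thickness. The leaf is a rigid board, 200 mm along the spine, 140 mm from its inner to its free edge, 5 mm thick, about 0.12 kg. The point turns with the leaf: its y points outwards from the hinge, its x along the spine.
- leaf (a joint): Angle of the leaf about the spine, rad: 0 flat on the book's +y side, 1.57 upright, 3.14 flat on the -y side. It starts between 0.55 and 1.05. The hinge is stiff: the leaf stays at any angle where it is left, and about 1.5 N at its free edge turns it.
- holder_pivot (a point): Top of the page holder's upright pivot axis, on the bare strip of the board outside the -y pages: 30 mm along x and -180 mm along y from the book's middle, 42 mm above its underside. The holder's post and hub are up to 20 mm across.
- holder_peg (a point): Middle of the upright peg's height on the page holder (peg 12 mm across, 28 mm tall above the arm, its top 70 mm above the book's underside), 65 mm from the pivot axis. The holder is a steel arm 85 mm long, 12 mm wide, 8 mm thick, its underside 34 mm and its top 42 mm above the book's underside, 3 mm clear above the turned leaf.
- holder (a joint): Angle of the page holder about its upright pivot, rad: at 0 the arm points along the book's -x, beside the pages; it grows clockwise seen from above; 1.57 is a quarter turn in, the arm pointing along the book's +y across the -y side; stops at -0.6 and 1.65. It starts open, between -0.5 (swung outwards beyond the board's -y edge) and 0.05, clear of the leaf's path; swung in first, it would be in the leaf's way. It stays where it is left and needs about 1 N at the peg.
- mug: White ceramic mug, bystander, 80 mm across the rim, 90 mm tall; origin: centre of its underside.
- jar: Glass jar with steel cap, bystander, 68 mm across, 95 mm tall; origin: centre of its underside.
- mill: Dark wooden pepper mill, bystander, 54 mm across the foot, 122 mm tall; origin: centre of its underside.
- spoon: Wooden spoon lying on the worktop, bystander, 240 mm long along its x; origin near its middle, on the underside.

How it is judged:
By the outcome, as a careful person would: the job done as asked, in the order asked, and still so for the second after the job is handed in, with the robot touching nothing.
It also fails if it takes over 51 s, if anything falls off the work surface, if the arm or the gripper's body presses on something with over 40 N, if the wrist force passes 120 N, or if a joint passes its speed limit or range.

## Working session

There is one attempt and no reset: what is moved stays moved. The work goes in short steps, each a Python script; the robot and the scene stay as the last script left them, time stands still between calls to the robot, and variables do not carry over. Pictures are saved under pics/ and viewed, at most 10 in all, crops included, and the job is handed in when it is done.

```bash
mkdir -p pics; python3 - <<'E'
from bench import robot
import cv2,numpy as np
for n in ["scene","top"]:
    d=robot.get_image(n); cv2.imwrite(f"pics/{n}0.png",d["img"])
    print(n,d["fovy"],d["cx"],d["cy"],d["eye"],d["orientation"])
print(robot.current_t(),robot.current_eef_rot())
E
```

```text
scene 53.02895746487836 313.66943626379185 206.02005586033783 [1194.25587983  575.71602102  937.68484442] [-2.36453574 -0.01544537  2.32028616]
top 57.12066355343043 325.5786825354142 194.5473103911672 [ 460.44732701  -14.62438163 1257.7638069 ] [-3.06815584  0.00962728 -1.55353778]
0.1 [-3.13998928e+00 -3.22398847e-04  2.78474534e+00]
```

View pics/scene0.png

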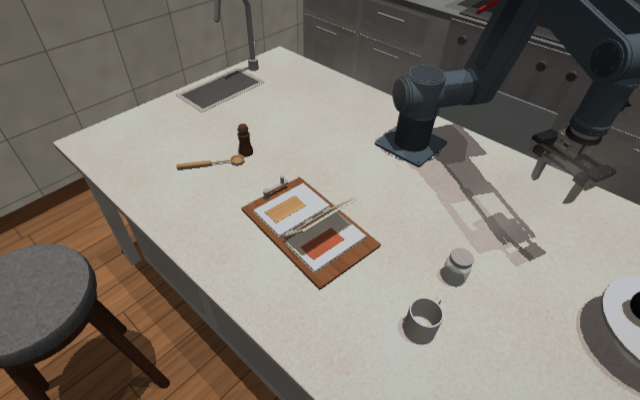

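View pics/top0.png

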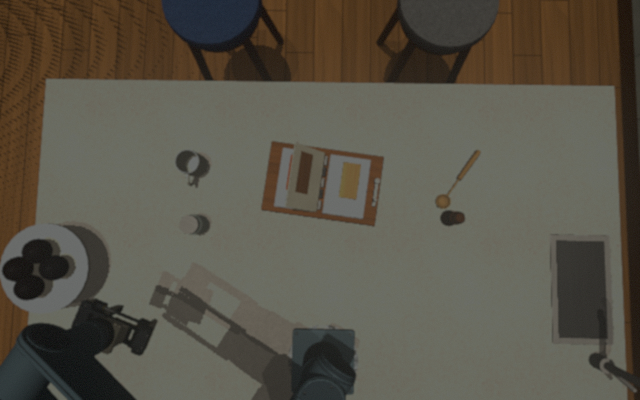

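The scene view shows the book with its leaf half up, at (240-380, 175-285). The top view shows it at (262-383, 141-226), with the mug and jar to the left, the spoon and mill to the right, and the holder on the right edge near (377,190). I'll enlarge both.

```bash
python3 - <<'E'
import cv2,numpy as np
a=cv2.imread("pics/top0.png")[130:240,250:400]; b=cv2.imread("pics/scene0.png")[165:295,230:390]
a=cv2.convertScaleAbs(a,alpha=1.6)
cv2.imwrite("pics/c_top.png",cv2.resize(a,None,fx=5,fy=5,interpolation=cv2.INTER_CUBIC))
cv2.imwrite("pics/c_scene.png",cv2.resize(b,None,fx=4.5,fy=4.5,interpolation=cv2.INTER_CUBIC))
E
```

```text
(no output)
```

View pics/c_top.png

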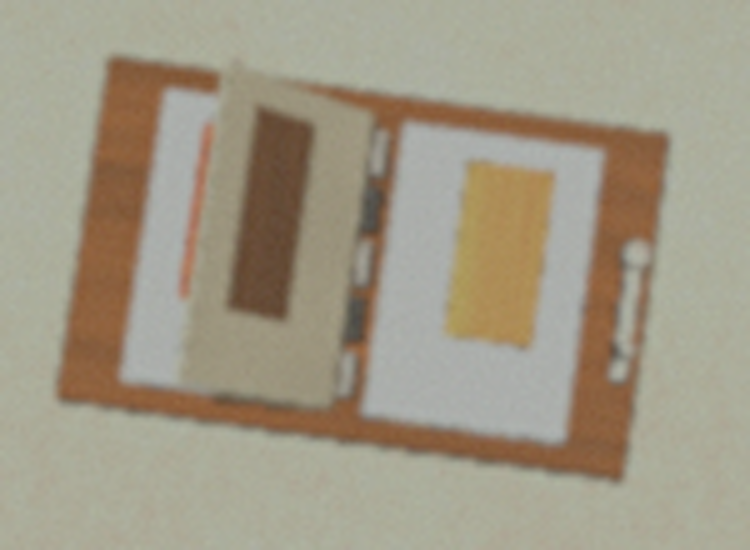

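View pics/c_scene.png

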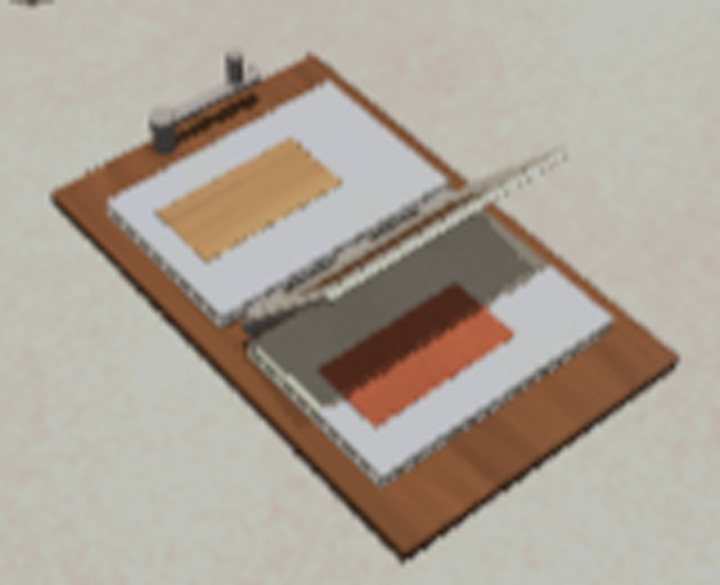

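```bash
cat > h.py <<'E'
import numpy as np
from scipy.spatial.transform import Rotation as Rot
C={"scene":(53.02895746487836,313.669,206.020,[1194.256,575.716,937.685],[-2.36453574,-0.01544537,2.32028616]),
"top":(57.12066355343043,325.579,194.547,[460.447,-14.624,1257.764],[-3.06815584,0.00962728,-1.55353778])}
def proj(P,n):
    f,cx,cy,e,o=C[n]; f=200/np.tan(np.radians(f)/2)
    c=(np.atleast_2d(P)-e)@Rot.from_euler("xyz",o).as_matrix()
    return c[:,:2]/c[:,2:]*f+[cx,cy]
def unproj(u,n,z):
    f,cx,cy,e,o=C[n]; f=200/np.tan(np.radians(f)/2)
    d=Rot.from_euler("xyz",o).as_matrix()@[(u[0]-cx)/f,(u[1]-cy)/f,1]
    return np.array(e)+d*(z-e[2])/d[2]
def book(p,P):
    c,s=np.cos(p[2]),np.sin(p[2]); P=np.atleast_2d(P)
    return np.c_[p[0]+c*P[:,0]-s*P[:,1],p[1]+s*P[:,0]+c*P[:,1],P[:,2]]
def leafp(phi,x,r,n=0): return [x,r*np.cos(phi)-n*np.sin(phi),28.5+r*np.sin(phi)+n*np.cos(phi)]
def peg(h,r,z): return [30-r*np.cos(h),-180+r*np.sin(h),z]
E
python3 - <<'E'
from h import *
from scipy.optimize import least_squares
K=[(120,195),(120,-195),(-120,-195),(-120,195)]
T=np.array([(110,57),(668,133),(622,482),(58,400),(238,64),(183,390),(637,252)])/5+[250,130]
S=np.array([(404,553),(52,192),(312,58),(678,357),(330,297),(563,152),(163,118),(234,57)])/4.5+[230,165]
def res(p):
    m=[(x,y,14) for x,y in K]+[leafp(p[3],100,152),leafp(p[3],-100,152),(30,-180,42)]
    B=book(p,m); B2=book(p,m+[peg(p[4],65,70)])
    return np.r_[(proj(B,"top")-T).ravel(),(proj(B2,"scene")-S).ravel()]
r=least_squares(res,[500,0,-.13,.8,0],loss="soft_l1"); print(r.x.round(4)); print(res(r.x).reshape(-1,2).round(1))
for n,u,z in [("mug",(190,165),90),("jar",(188,224),95),("mill",(447,217),122),("spoon",(443,201),5),("spoon",(477,153),5)]: print(n,unproj(u,"top",z).round())
print(book(r.x,[(0,0,28.5),leafp(r.x[3],0,152),(30,-180,42),peg(r.x[4],65,56)]).round())
E
```

```text
[ 5.905762e+02  9.878500e+00 -1.229000e-01  8.795000e-01 -2.504770e+01]
[[-0.7 -0.5]
 [ 0.4 -0.2]
 [ 0.5 -0.2]
 [-1.   0.1]
 [-2.5 -0.6]
 [-1.1 -1.3]
 [-0.1  0.4]
 [-0.1 -0.4]
 [-0.9 -0.5]
 [-0.2 -1.8]
 [ 0.4 -0.8]
 [-0.9 -0.5]
 [ 2.1 -1.9]
 [-0.5 -0. ]
 [ 0.4 -0.4]]
mug [634. 436.  90.]
jar [445. 432.  95.]
mill [ 481. -377.  122.]
spoon [ 537. -401.    5.]
spoon [ 704. -518.    5.]
[[ 591.   10.   28.]
 [ 602.  106.  146.]
 [ 598. -172.   42.]
 [ 535. -159.   56.]]
```

```bash
cat > a.py <<'E'
from h import *
from bench import robot
p=[590.6,9.9,-.1229]; O=[np.pi,0,np.pi/2+p[2]]
W=lambda x,y,z: book(p,(x,y,z))[0].tolist()
E
python3 - <<'E'
from a import *
import cv2
robot.move_gripper(0.0)
robot.move_ptp(W(0,150,225),O)
robot.move_linear(W(0,140,120),speed=150)
robot.move_linear(W(0,15,120),speed=80)
a,r=8,95
for f in np.linspace(1.6,3.1,9):
    robot.move_linear(W(0,r*np.cos(f)+2.5*np.sin(f)+a,28.5+r*np.sin(f)-2.5*np.cos(f)),speed=80)
print(robot.current_contact_force())
print(robot.move_linear(W(0,-92,26),speed=20,f_stop=6),robot.current_tcp_pos(),robot.current_contact_force())
robot.move_linear(W(0,-87,110),speed=150)
robot.move_linear(W(0,100,200),speed=200)
for n in["scene","top"]: cv2.imwrite(f"pics/{n}1.png",robot.get_image(n)["img"])
print(robot.current_t())
a=cv2.convertScaleAbs(cv2.imread("pics/top1.png")[120:250,240:420],alpha=1.6);b=cv2.imread("pics/scene1.png")[165:295,220:400]
cv2.imwrite("pics/c1.png",cv2.resize(np.hstack([a,b]),None,fx=2.2,fy=2.2,interpolation=cv2.INTER_CUBIC))
E
```

```text
[ 1.00184068 -1.14615645 -0.19494967]
True [580.17222812 -78.61261545  31.25035761] [-0.20614034  0.37764196  5.51684739]
11.6667
```

View pics/c1.png

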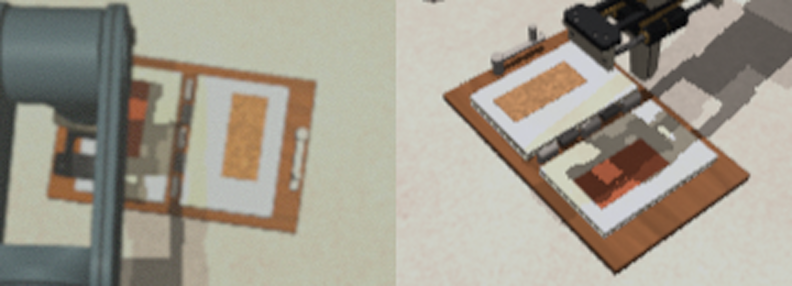

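The leaf lies flat (contact at z = 31.25 mm, its expected top face) and the book hasn't moved: the top-view corner is still at (383,157). The peg is next.

```bash
cat >> a.py <<'E'
def T(h,z=51,off=13.5):
    return W(30-65*np.cos(h)-off*np.sin(h),-180+65*np.sin(h)-off*np.cos(h),z),[np.pi,0,np.pi/2+p[2]-h]
def view(k):
    import cv2
    for n in["scene","top","wrist"]:
        d=robot.get_image(n); cv2.imwrite(f"pics/{n}{k}.png",d["img"])
    print(d["fovy"],d["cx"],d["cy"],d["eye"].tolist() if hasattr(d["eye"],"tolist") else d["eye"],d["orientation"])
E
python3 - <<'E'
from a import *
P,o=T(-.25,150); robot.move_ptp(P,o)
P,o=T(-.25); robot.move_linear(P,o,speed=120)
for h in np.arange(-.15,1.5,.1):
    P,o=T(h); robot.move_linear(P,o,speed=50)
P,o=T(1.55); robot.move_linear(P,o,speed=30); print(robot.current_contact_force(),robot.current_tcp_pos(),P)
P,o=T(1.55,51,30); robot.move_linear(P,o,speed=80)
P,o=T(1.57,230,60); robot.move_linear(P,o,speed=200)
view(2); print(robot.current_t())
E
```

```text
[-0.25923818 -0.02682356  0.29706793] [ 591.34446084 -106.43774376   50.98139471] [591.5028887761857, -106.38255628220628, 51.0]
71.38395595867931 322.103378762337 203.7453684798977 [621.4113922930153, -110.12255569446629, 395.2209078147311] [ 2.86333458e+00  1.41884152e-03 -1.69256643e+00]
20.6
```

View pics/wrist2.png

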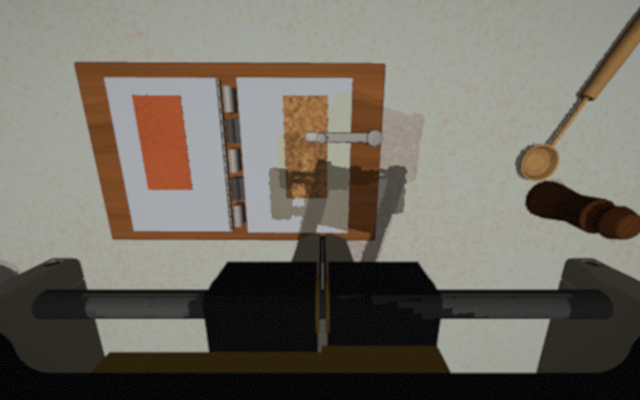

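The wrist view shows the holder lying across the turned leaf, with its pivot near (375,138) and its arm tip near (308,136). I'll enlarge this to measure the angle.

```bash
python3 - <<'E'
import cv2
b=cv2.imread("pics/wrist2.png")[55:245,70:400]
cv2.imwrite("pics/c2.png",cv2.resize(b[60:110,215:325],None,fx=7,fy=7,interpolation=cv2.INTER_CUBIC))
cv2.imwrite("pics/c2b.png",cv2.resize(b,None,fx=2.4,fy=2.4,interpolation=cv2.INTER_CUBIC))
E
```

```text
(no output)
```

View pics/c2.png

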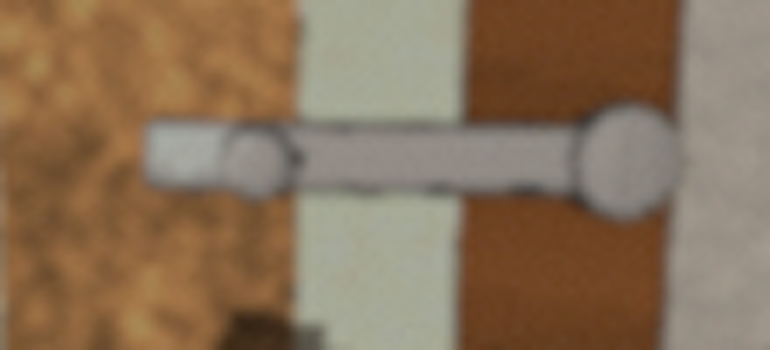

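View pics/c2b.png

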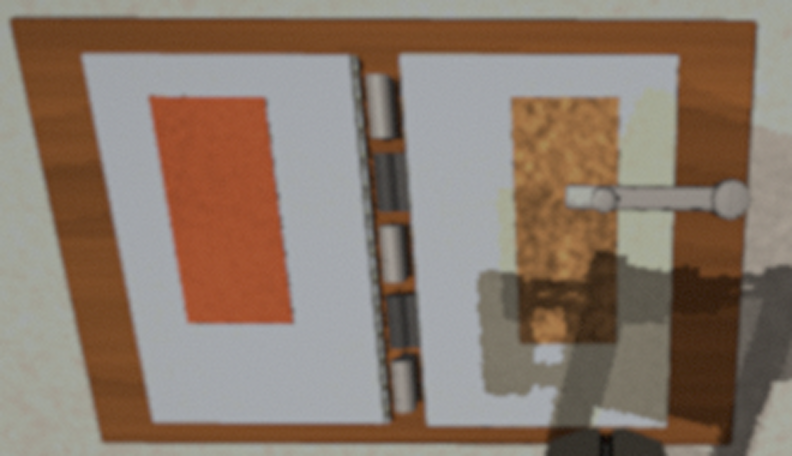

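The arm and the book's edge agree to about 0.01 rad: arm slope about 0.014, board edge about 0.005. The leaf is flat and the gripper is clear, so I'm handing in.

```bash
python3 -c "
from bench import robot
print(robot.hand_in(), robot.current_t())"
```

```text
the job is handed in; nothing more can be done
the job is handed in; nothing more can be done
```

The job is handed in at about 21 s: the leaf lies flat on the -y side, the page holder is within about 0.01 rad of square across it, the book had not moved when checked after the leaf was turned, and the gripper is clear; the verdict was not shown to me.

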